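Lock the climbing-gear cabinet with its seesaw catch

TASK

The sliding door of the smoke-grey see-through gear cabinet is already shut: lock it by pressing down the orange end of the seesaw catch on top of that cabinet until the catch snaps over and stays down. Leave the white cabinet's catch as it is, and leave the grey cabinet's door shut.

Things in the scene. Friction and masses are not known exactly. Their poses are not given: they have to be found in the camera images.
- grey_pad (a point): Centre of the top face of the orange pad (36 x 40 mm) on the smoke-grey see-through cabinet's catch. Site -x axis: along the catch, from pivot out over the pad (towards the door, which faces away from the robot, give or take 25 degrees); z: normal to the pad. The pivot is 55 mm along +x, 9 mm below the face. Pad centre is about 193 mm above the bench when open, about 165 mm when snapped over.
- grey_catch (a joint): Angle (rad) of the seesaw catch, a 142 x 36 mm bar on the fixed grey cabinet (160 mm deep, 180 wide, 140 high): -0.26 open, orange end up; 0 level; +0.26 locked, tongue beside the door knob. A brass roller (38 mm thick, top 51 mm above the pivot) sits over the pivot, so past level it falls to the nearer stop by itself and stays. About 1 N on the pad starts it, less near level.
- white_catch (a joint): The same angle for the like catch of the opaque white cabinet of the same shape, which stands to the left or right of the grey one; it is open at the start, about -0.26, and has to stay so.
- grey_door (a joint): Opening (m) of the grey cabinet's small sliding door, which has a 14 mm steel knob: 0 is shut (as at the start), 0.08 is fully open.

How it is judged:
At the end, for the whole second after the job is handed in: The grey cabinet's catch stays snapped over with its orange end down (angle above 0.18 of 0.26 rad), the white cabinet's catch is still open (below -0.18 rad), and the grey door is shut to within 12 mm (value of joint grey_catch above 0.18 rad and value of joint white_catch below -0.18 rad and value of joint grey_door below 0.012 m); the robot touches nothing.
It fails at once if the white cabinet's catch is pressed to level or beyond (value of joint white_catch above 0 rad).
It fails at once if the grey cabinet's door is pushed open by more than 20 mm (value of joint grey_door above 0.02 m).
It also fails if it takes over 26 s, if anything falls off the work surface, if the arm or the gripper's body presses on something with over 40 N, if the wrist force passes 120 N, or if a joint passes its speed limit or range.

ROBOT

A 7-joint arm with a two-finger parallel gripper is mounted at the origin on the work surface. World frame = base frame: x ahead of the robot, y to its left, z up, the work surface at z = 0. Lengths are in m, angles in rad, forces in N, time in s.
With the tool pointing down it reaches from about 0.35 to 0.9 m from the base axis. Payload 8.1 kg.
Tool frame: the origin (TCP) lies on the centre line of the jaws, within the pads' length; the fingertips stand 19 mm ahead of it and the grasp point (between the pads) is the TCP (arm.tip_reach is the distance from the TCP to the fingertips, in m); z points along the fingers, y is the line along which they close (so a half turn about z gives the same grasp; the last joint's range is limited). The gripper opens to 92 mm and grips with 3 to 60 N. Pads are 19 mm wide; open, the fingers measure 130 mm over their backs; the gripper's body (75 mm by 190 mm) begins 47 mm behind the grasp point.
Start: joints at [1.216, 0.434, 0.025, 1.573, -0.012, 1.134, -0.075], TCP at [0.156, -0.605, 0.246] pointing down, gripper open.
Joint ranges: [-2.62, 2.62], [-0.44, 2.09], [-1.27, 1.32], [0.08, 2.57], [-1.32, 4.46], [0.12, 2], [-2.74, 2.74]. Speed limits (rad/s): [2.22, 2.22, 3.01, 3.01, 3.14, 3.14, 3.14].

INTERFACE

Orientations are given as a rotation vector (axis times angle).
In Python, from cell import arm gives the robot as it stands.
- The arm moves only by the tool arm_command, never from a script. Its argument "targets" is a list that holds one entry, the list of rows, each a list of 6 numbers: the shift along the tool's x, y, z in m, then the turn, a rotation vector about the tool's x, y, z in rad. A call has 1 to 10 rows; each row shifts and turns the commanded pose from where the row before left it, along the tool's axes as they then stand; what a row does not reach is not made up. A row lasts 1/8 s, in which the tool goes at most 62.5 mm and 10.7 degrees, less where a joint would pass 70% of its speed; a pose out of reach is approached as far as the arm can. A call with a gripper value outside its range is refused whole. "jaw" is the finger opening in m, from 0 to 0.0918, set as the call begins (left out, the last holds). The fingers move at their own pace and stop on an object; "newtons" is the grip in N (left out, the last holds). Time passes only in rows, so rows that do not move let the fingers close. It gives the time, the measured TCP pose, the force, the opening and the grip force at its end, in the units of the state.
- arm.observe(): the state, without advancing time (a new reading comes with each control period).
- arm.get_image(name): name is "scene" or "top"; returns a dict with "pixels" (420x560x3 uint8, red, green, blue), "z_map" (420x560 float32, m along the optical axis (not along the pixel's ray), 0 where there is no reading), "fx", "fy", "cx", "cy" (pixels), "xyz" and "rotation" of the camera in the world. Camera axes: x right, y down, z forward; pixel columns grow to the right and rows downward; lengths in m; the calibration is good to about 2 mm. A picture is of the moment at which its call begins.
- arm.sign_off(): hands the job in; it is judged then, once.
The state is a dict: "clock": time; "joints": joint angles; "dq": joint speeds; "joint_efforts": joint torques, N m; "position": TCP position; "ee_rot": TCP orientation; "force": force on the tool from outside, world axes, zero at the start; "ft_torque": the same for the moment, N m; "width": opening from 0.0 (shut) to 1.0 (fully open); "gripper_force": force on a finger pad.
Only numpy, scipy, OpenCV 4.12 (cv2) and the standard library are available. Lean on these libraries where they do the work, as an engineer would, in place of code of your own. Each camera call takes 0.05 s, during which the arm holds its last target. There are 200 camera calls.

## Working session

There is one attempt and no reset: what is moved stays moved. The work goes in short steps, Python scripts to look and compute and a tool call to move; the robot and the scene stay as the last step left them, time stands still between calls to the robot, and variables do not carry over. Pictures are saved under pics/ and viewed, at most 10 in all, crops included, and the job is handed in when it is done.

Besides the shell and the picture viewer there is one more tool, called after "Emit:" as name(argument=value, ...) on one line, values as JSON. arm_command: Moves the arm, as the interface text tells. Its arguments: {"type":"object","properties":{"targets":{"type":"array","items":{"type":"array","items":{"type":"array","items":{"type":"number"}}}},"jaw":{"type":"number"},"newtons":{"type":"number"}},"required":["targets"]}

```bash
mkdir -p pics
cat > h.py <<'E'
import numpy as np,cv2
from cell import arm
def world(im,mask):
    v,u=np.nonzero(mask&(im["z_map"]>0)); z=im["z_map"][v,u]
    p=np.c_[(u-im["cx"])/im["fx"]*z,(v-im["cy"])/im["fy"]*z,z]
    return p@np.array(im["rotation"]).T+np.array(im["xyz"]),u,v
def orange(im):
    h=cv2.cvtColor(im["pixels"],cv2.COLOR_RGB2HSV)
    return ((h[...,0]>4)&(h[...,0]<20)&(h[...,1]>150)&(h[...,2]>100))
E
python3 - <<'E'
from h import *
for n in("scene","top"):
    im=arm.get_image(n); cv2.imwrite(f"pics/{n}1.png",im["pixels"][...,::-1])
    print(n,im["xyz"],np.array(im["rotation"]).round(3).tolist(),im["fx"])
    k,l,s,c=cv2.connectedComponentsWithStats(orange(im).astype(np.uint8))
    for i in range(1,k):
        if s[i,4]<30: continue
        p,u,v=world(im,l==i); print(s[i],c[i].round(1),len(p),np.median(p,0).round(3) if len(p) else '')
s=arm.observe();print(s["clock"],s["position"],s["ee_rot"],s["force"])
E
```

```text
scene [0.9090465  0.19702062 0.67313989] [-1.463, -2.173, 0.852] 396.6993691448683Traceback (most recent call last):
  File "<stdin>", line 8, in <module>
  File "h.py", line 6, in world
    return p@np.array(im["rotation"]).T+np.array(im["xyz"]),u,v
           ~~~~~~~~~~~~~~~~~~~~~~~~~~~~^~~~~~~~~~~~~~~~~~~~
ValueError: operands could not be broadcast together with shapes (41,) (3,)
```

View pics/scene1.png

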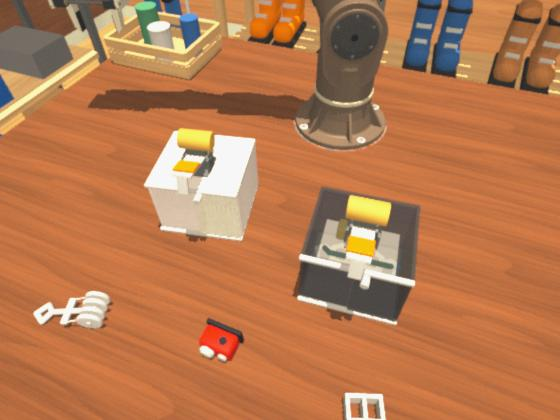

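The scene view shows the white cabinet on the left, with its pad at about (187,167). The grey cabinet is on the right, with its pad at about (361,246) and its roller at (368,210). The camera rotation comes as a rotation vector, so I'll fix the helper.

```bash
sed -i 's/np.array(im\["rotation"\]).T/cv2.Rodrigues(np.array(im["rotation"],float))[0].T/' h.py
python3 - <<'E'
from h import *
for n in("scene","top"):
    im=arm.get_image(n); cv2.imwrite(f"pics/{n}1.png",im["pixels"][...,::-1])
    print(n,im["xyz"],im["rotation"])
    h=cv2.cvtColor(im["pixels"],cv2.COLOR_RGB2HSV)
    if n=="scene": print(h[246,361],h[210,368],h[167,187])
    k,l,s,c=cv2.connectedComponentsWithStats(((h[...,0]>4)&(h[...,0]<32)&(h[...,1]>215)&(h[...,2]>190)).astype(np.uint8))
    for i in range(1,k):
        if s[i,4]<60: continue
        p,u,v=world(im,l==i); print(s[i],c[i].round(1),h[l==i].mean(0).round(),len(p),np.median(p,0).round(3) if len(p) else '',p.min(0).round(3),p.max(0).round(3))
s=arm.observe();print(s["clock"],s["position"],s["ee_rot"],s["force"])
E
```

```text
scene [0.9090465  0.19702062 0.67313989] [-1.46299642 -2.17337403  0.85238073]
[ 24 245 247] [ 29 153 247] [ 24 245 247]
[250   0  31  37 564] [264.8  19.5] [ 14. 241. 218.] 563 [-0.766 -0.57  -0.12 ] [-0.941 -0.636 -0.172] [-0.708 -0.544 -0.06 ]
[274   0  30  41 637] [288.7  21.6] [ 14. 241. 221.] 634 [-0.781 -0.453 -0.117] [-0.945 -0.516 -0.172] [-0.708 -0.425 -0.044]
[173 161  26  11 196] [185.9 166.2] [ 23. 245. 247.] 196 [ 0.491 -0.159  0.195] [ 0.471 -0.179  0.189] [ 0.507 -0.14   0.199]
[347 236  28  20 396] [360.6 245.6] [ 24. 245. 247.] 393 [0.546 0.173 0.195] [0.526 0.151 0.189] [0.561 0.192 0.199]
[202 327  24  15 140] [211.8 333.8] [  5. 235. 247.] 140 [ 0.693 -0.021  0.038] [ 0.684 -0.033  0.035] [0.707 0.001 0.041]
top [0.3550743  0.01845291 0.90043962] [-2.10926181  2.13403327 -0.2159167 ]
[370 198  24  23 386] [382.2 209.4] [ 18. 248. 222.] 386 [ 0.485 -0.162  0.192] [ 0.467 -0.182  0.186] [ 0.504 -0.142  0.197]
0.15 [ 0.15558694 -0.60494145  0.24513645] [-3.11555110e+00 -3.94284793e-01  4.45255665e-04] [ 0.19531804  1.30403353 -0.62303948]
```

View pics/top1.png

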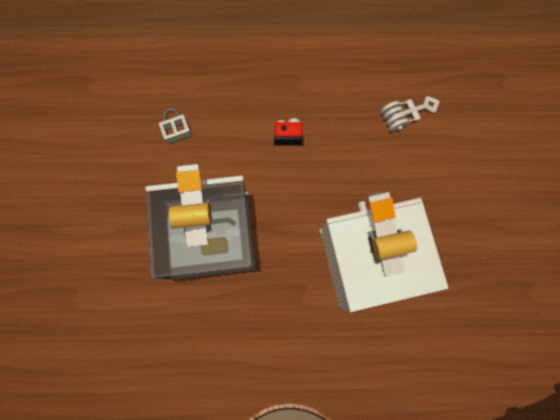

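The top view shows the grey pad at about (189,180) with its roller at (190,215), and the white pad at (382,209). The next script cross-checks the grey pad from the top view and gets its direction and the moves.

Run:
```python
from h import *
im=arm.get_image("top"); h=cv2.cvtColor(im["pixels"],cv2.COLOR_RGB2HSV)
m=(h[...,0]>4)&(h[...,0]<32)&(h[...,1]>150)&(h[...,2]>150)
R=cv2.Rodrigues(np.array(im["rotation"],float))[0]; o=np.array(im["xyz"])
def ray(px,z):
    d=R@np.array([(px[0]-im["cx"])/im["fx"],(px[1]-im["cy"])/im["fy"],1]); return o+d*(z-o[2])/d[2]
b=np.zeros(m.shape,bool)
for nm,(r0,r1,c0,c1) in dict(pad=(160,193,172,206),roller=(202,232,160,220)).items():
    b[:]=0;b[r0:r1,c0:c1]=1; v,u=np.nonzero(m&b); c=(np.median(u),np.median(v))
    (rc,sz,a)=cv2.minAreaRect(np.c_[u,v].astype(np.float32))
    p,_,_=world(im,m&b)
    print(nm,len(u),c,rc,sz,a,"ray",ray(rc,.193 if nm=="pad" else .205).round(3),"depth",np.median(p,0).round(3))
s=arm.observe();T=cv2.Rodrigues(np.array(s["ee_rot"],float))[0]
print(T.round(3), T.T@(np.array([.552,.173,.36])-s["position"]),s["width"])
```

```text
pad 471 (np.float64(189.0), np.float64(180.0)) (188.36087036132812, 180.57806396484375) (20.310319900512695, 24.7338809967041) 87.27368927001953 ray [0.539 0.171 0.193] depth [0.54  0.171 0.191]
roller 748 (np.float64(188.5), np.float64(215.0)) (188.46534729003906, 214.65347290039062) (20.099750518798828, 38.80644989013672) 84.2894058227539 ray [0.477 0.166 0.205] depth [0.474 0.164 0.215]
[[ 0.968  0.249 -0.   ]
 [ 0.249 -0.968  0.001]
 [-0.    -0.001 -1.   ]] [ 0.57769217 -0.65488108 -0.11419091] 1.0028276556284563
```

Emit:
arm_command(targets=[[[0,0,-0.06,0,0,0],[0,0,-0.055,0,0,0],[0.036,-0.041,0,0,0,0],[0.036,-0.041,0,0,0,0],[0.036,-0.041,0,0,0,0],[0.036,-0.041,0,0,0,0],[0.036,-0.041,0,0,0,0],[0.036,-0.041,0,0,0,0],[0.036,-0.041,0,0,0,0],[0.036,-0.041,0,0,0,0]]], jaw=0, newtons=10)

```text
clock: 1.45
position: [0.3533, -0.2142, 0.3608]
ee_rot: [3.116, 0.394, 0.0]
force: [1.0, -0.7, -0.3]
width: 0.008
gripper_force: 0.0
```

Emit:
arm_command(targets=[[[0.036,-0.041,0,0,0,0],[0.036,-0.041,0,0,0,0],[0.036,-0.041,0,0,0,0],[0.036,-0.041,0,0,0,0],[0.036,-0.041,0,0,0,0],[0.036,-0.041,0,0,0,0],[0.036,-0.041,0,0,0,0],[0.033,-0.039,0,0,0,0],[0,0,0,0,0,0.08],[0,0,0,0,0,0.08]]])

```text
clock: 2.7
position: [0.5477, 0.1716, 0.3601]
ee_rot: [-3.138, -0.142, 0.002]
force: [-0.2, -0.3, -0.1]
width: 0.007
gripper_force: 0.0
```

Run:
```python
from h import *
im=arm.get_image("scene"); cv2.imwrite("pics/s2.png",im["pixels"][...,::-1])
s=arm.observe();T=cv2.Rodrigues(np.array(s["ee_rot"],float))[0]
print(s["clock"],s["position"],T.round(3),s["force"],s["width"],arm.tip_reach)
print("need",T.T@(np.array([.548,.172,.235])-s["position"]))
```

```text
2.75 [0.54766929 0.17119805 0.36022247] [[ 0.996  0.086 -0.001]
 [ 0.086 -0.996 -0.   ]
 [-0.001  0.    -1.   ]] [ 0.04816423 -0.09027987 -0.91993017] 0.0007799365655579506 0.019
need [ 0.00051514 -0.00077376  0.12522203]
```

View pics/s2.png

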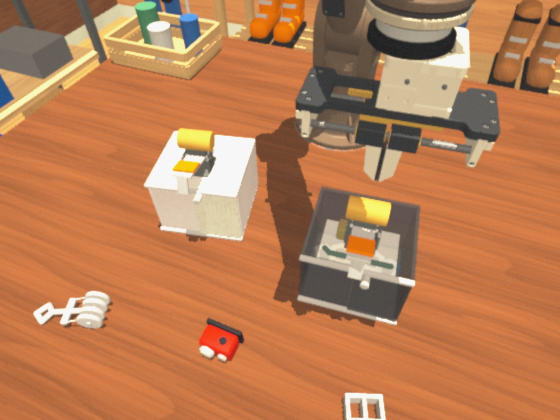

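The view shows the closed fingertips at about (380,178), in line above the grey pad at (361,246), with the rest of the scene undisturbed. Next I descend to just above the pad.

Emit:
arm_command(targets=[[[0,0,0.05,0,0,0],[0,0,0.05,0,0,0],[0,0,0.025,0,0,0],[0,0,0,0,0,0]]])

```text
clock: 3.25
position: [0.5467, 0.1699, 0.234]
ee_rot: [3.137, 0.145, -0.006]
force: [-1.1, -0.4, 1.2]
width: 0.004
gripper_force: 0.0
```

Run:
```python
from h import *
im=arm.get_image("scene"); cv2.imwrite("pics/s3.png",cv2.resize(im["pixels"][120:330,270:470,::-1],None,fx=2.5,fy=2.5))
s=arm.observe();print(s["clock"],s["position"],s["force"])
```

```text
3.3 [0.54757286 0.17055854 0.235666  ] [ 1.22275585 -0.37502194  1.49818137]
```

View pics/s3.png

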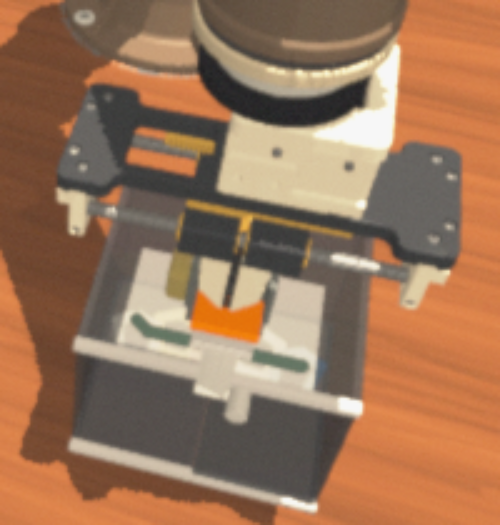

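The crop shows the fingertips just above the orange pad, at about (228,305), and clear of the roller. Now I press.

Emit:
arm_command(targets=[[[0,0,0.01,0,0,0],[0,0,0.008,0,0,0],[0,0,0.008,0,0,0],[0,0,0.008,0,0,0],[0,0,0.008,0,0,0],[0,0,0.006,0,0,0],[0,0,0,0,0,0],[0,0,0,0,0,0]]])

```text
clock: 4.3
position: [0.5479, 0.1709, 0.1879]
ee_rot: [-3.138, -0.144, -0.0]
force: [-0.8, 0.4, -0.0]
width: 0.006
gripper_force: 0.0
```

Run:
```python
from h import *
im=arm.get_image("scene"); cv2.imwrite("pics/s4.png",cv2.resize(im["pixels"][120:330,270:470,::-1],None,fx=2.5,fy=2.5))
s=arm.observe();print(s["clock"],s["position"],s["force"])
```

```text
4.35 [0.54789072 0.1709072  0.18797079] [ 1.52384324  0.26293384 -0.20712313]
```

View pics/s4.png

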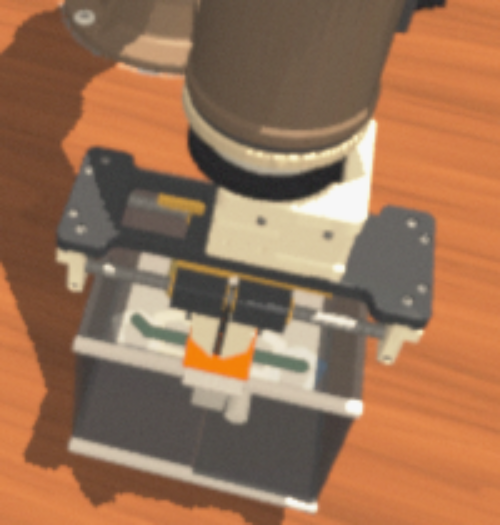

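The crop shows the pad down at about (220,362) with the tongue beside the knob and almost no contact force, so the catch looks snapped over. I lift straight up and check.

Emit:
arm_command(targets=[[[0,0,-0.02,0,0,0],[0,0,-0.04,0,0,0],[0,0,-0.05,0,0,0],[0,0,-0.05,0,0,0],[0,0,0,0,0,0],[0,0,0,0,0,0],[0,0,0,0,0,0]]])

```text
clock: 5.22
position: [0.5473, 0.1704, 0.3465]
ee_rot: [3.137, 0.144, -0.003]
force: [0.2, -0.3, -0.2]
width: 0.008
gripper_force: 0.0
```

Run:
```python
from h import *
im=arm.get_image("scene"); cv2.imwrite("pics/s5.png",im["pixels"][...,::-1])
h=cv2.cvtColor(im["pixels"],cv2.COLOR_RGB2HSV)
k,l,s,c=cv2.connectedComponentsWithStats(((h[...,0]>4)&(h[...,0]<32)&(h[...,1]>215)&(h[...,2]>150)).astype(np.uint8))
for i in range(1,k):
    if s[i,4]>60 and s[i,1]>100:
        p,u,v=world(im,l==i); print(c[i].round(1),s[i,4],np.median(p,0).round(3))
s=arm.observe();print(s["clock"],s["position"],s["force"])
```

```text
[185.8 166.2] 198 [ 0.491 -0.16   0.195]
[357.6 258. ] 503 [0.547 0.173 0.165]
[214.2 334.8] 220 [ 0.693 -0.018  0.038]
5.275 [0.54732302 0.17042874 0.34647963] [0.738166   0.84297313 0.04149012]
```

View pics/s5.png

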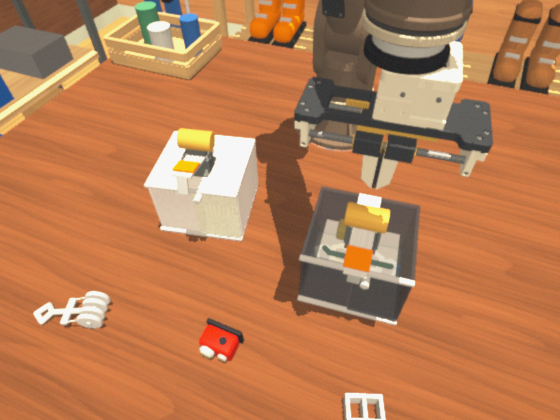

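With the arm clear, the grey pad stays down at (358,258), height 0.165 m, which is the locked height. The white pad is unchanged at 0.195 m and the door is still shut.

```bash
python3 -c "
from cell import arm
print(arm.sign_off())"
```

```text
the job is handed in; nothing more can be done
None
```

I locked the grey cabinet and handed the job in at about 5.3 s: its catch stays snapped over (pad at 165 mm), the white catch is still open (195 mm), the grey door looks shut, and the arm is clear; the sign-off gave no verdict.

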